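# Line up the tile clamp with the drift pin and fit its bolt

### The job

The top frame of the tile clamp has swung out of line on its one fitted bolt. Push the yellow-handled drift pin fully home, collar down on the frame, into the hole with the yellow ring to line the frame up with the bed; with the drift still in, drop the loose bolt fully home in the other hole; then pull the drift out and stand it fully down in a hole of the wooden rack. Leave the bolt home and do not disturb the star, bowl, pebble and caliper.

Things in the scene. Friction and masses are not known exactly. Their poses are not given: they have to be found in the camera images.
- clamp: Fixed bed of the rusty iron tile clamp: two iron rails (140 x 50 mm, 50 mm high, 100 mm clear between them) with two terracotta squares lying between. It never moves. Origin: middle of its footprint on the bench; x across (140 mm), y along the rails' spacing (200 mm), z up.
- bore_drift (a point): Centre of the upper mouth (50 mm above the bench, just under the top frame) of the drift bore in the fixed bed: upright, 26.5 mm diameter, 50 mm deep. In the clamp's axes at (-45, +75) mm.
- bore_bolt (a point): Same for the bolt bore of the fixed bed: mouth 50 mm above the bench, 26.5 mm diameter, 50 mm deep, at (+45, -75) mm in the clamp's axes.
- frame_hole_drift (a point): Centre, on the frame's upper face (62 mm above the bench), of its drift hole: 26.5 mm diameter through 12 mm, circled by a thin yellow ring 47 mm across. Starts 6 to 11 mm off bore_drift, so the drift's tip must enter where the two holes overlap (half-way between them), then come over bore_drift as its taper goes down.
- frame_hole_bolt (a point): Centre, on the frame's upper face (62 mm above the bench), of its bolt hole, 26.5 mm diameter, unmarked. Starts 4 to 6 mm off bore_bolt, too far for the bolt to enter.
- frame (a joint): Angle (rad) of the top frame (dark iron, 140 x 200 x 12 mm, 1.8 kg, 70 x 80 mm window) about its fitted bolt, an upright hinge at (-45, -75) mm in the clamp's axes whose low head tops out 77 mm above the bench. 0 = in line with the bed; positive = counter-clockwise from above. Turns stiffly (0.2 Nm, about 1.3 N at the drift hole) and stays where put.
- drift_mid (a point): Middle of the 120 mm steel drift, 0.4 kg; z its axis, handle up. From the tip: 10 mm diameter at 0, tapering to 25.5 mm at 36 mm, straight to 56; collar 40 mm diameter, 56 to 64; yellow round handle 26 mm diameter, 64 to 120. Starts upright in a rack hole, collar on the rack's top. Home in the clamp, collar on the frame, this point is 16 mm above bore_drift.
- bolt_mid (a point): Middle of the 80 mm loose bolt, level with its head's underside, 0.4 kg; z its axis, head up. Smooth shank 24 mm diameter, 40 mm long, 3 mm bevel at the foot (19 mm at the end); round dark head 36 mm diameter, 40 mm tall. Starts upright in the other rack hole, head on the rack's top. Home, head on the frame, this point is 12 mm above bore_bolt.
- rack_hole0 (a point): Centre of the mouth, on the rack's top 64 mm above the bench, of one of two 31 mm through holes of the pale wooden rack (block 80 x 170 mm, fixed to the bench). The holes are 90 mm apart along the rack's y axis.
- rack_hole1 (a point): The other hole of the rack, same kind. Which hole holds the drift and which the bolt varies.
- star: Red glazed eight-pointed star tile, 106 mm across the points, 14 mm thick, lying on the bench; origin at the centre of its underside. Bystander.
- bowl: Cracked white bowl of small shards, 120 mm across, 45 mm high; origin at the centre of its foot. Bystander.
- pebble: Grey river pebble, 66 mm across, 30 mm high; origin at the centre of its underside. Bystander.
- caliper: Brass caliper, 180 mm bar along its y, jaws 55 mm long towards its +x, at most 13 mm high; origin under the middle of the bar. Bystander.
There are look-alikes about, which are no part of the job. Leave any blue look-alike of the part that bears drift_mid alone. Several things look just like the part that bears rack_hole0: the one meant starts farthest from the robot's base.

How it is judged:
By the outcome, as a careful person would: the job done as asked, in the order asked, and still so for the second after the job is handed in, with the robot touching nothing.
It also fails if it takes over 72 s, if anything falls off the work surface, if the arm or the gripper's body presses on something with over 40 N, if the wrist force passes 120 N, or if a joint passes its speed limit or range.

### The arm

A 6-joint arm with a two-finger parallel gripper is mounted at the origin on the work surface. World frame = base frame: x ahead of the robot, y to its left, z up, the work surface at z = 0. Lengths are in m, angles in rad, forces in N, time in s.
With the tool pointing down it reaches from about 0.35 to 0.85 m from the base axis. Payload 8.1 kg.
Tool frame: the origin (TCP) lies midway between the tips of the shut fingers; the grasp point (between the pads) lies 19 mm behind it (robot.grip_point_offset is the distance from the TCP to the grasp point, in m); z points along the fingers, y is the line along which they close (so a half turn about z gives the same grasp; the last joint's range is limited). The gripper opens to 93 mm and grips with 3 to 60 N. Pads are 15 mm wide; open, the fingers measure 128 mm over their backs; the gripper's body (75 mm by 188 mm) begins 65 mm behind the grasp point.
Start: joints at [1.052, 0.13, 1.488, -0, 1.523, -0.085], TCP at [0.252, 0.544, 0.219] pointing down, gripper open.
Joint ranges: [-2.96, 2.96], [-0.89, 2.26], [0.02, 2.5], [-1.34, 4.48], [0, 2.73], [-2.66, 2.66]. Speed limits (rad/s): [2.39, 2.39, 2.79, 3.14, 3.14, 3.14].

### API

Orientations are given as a rotation vector (axis times angle).
In Python, from plant import robot, read_camera, job gives the robot as it stands.
- The arm moves only by the shell command python3 -m inch 'ROWS' [FORCE]. ROWS is JSON, one flat list of numbers, 5 for each row, row after row: the shift along the world's x, y, z in mm, then the turn about the world's z in degrees, then the opening in per cent of the stroke, from 0 (shut) to 100 (fully open). In form: [dx, dy, dz, yaw, hand, dx, dy, dz, yaw, hand, ...]. A call has 1 to 10 rows; each row is the pose to reach, as a shift and turn from the pose commanded when the call began; what a row does not reach only later rows make up. A row lasts 1/12 s, in which the tool goes at most 41.7 mm and 7.16 degrees, less where a joint would pass 70% of its speed; a pose out of reach is approached as far as the arm can. A call with a gripper value outside its range is refused whole. The fingers move at their own pace and stop on an object; FORCE is the grip in N (left out, the last holds). Time passes only in rows, so rows that repeat a pose let the fingers close. It gives the time, the measured TCP pose, the force, the opening and the grip force at its end, in the units of the state.
- robot.read_state(): the state, without advancing time (a new reading comes with each control period).
- read_camera(name): name is "side" or "top"; returns a dict with "image" (400x640x3 uint8, blue, green, red), "K" (3x3 intrinsics, pixels), "extrinsics" (4x4, takes a point from world to camera coordinates). Camera axes: x right, y down, z forward; pixel columns grow to the right and rows downward; lengths in m; the calibration is good to about 2 mm. A picture is of the moment at which its call begins. There is no depth.
- job.close_job(): hands the job in; it is judged then, once.
The state is a dict: "t": time; "q": joint angles; "dq": joint speeds; "joint_torque": joint torques, N m; "tool_pos": TCP position; "orientation": TCP orientation; "force": force on the tool from outside, world axes, zero at the start; "wrist_torque": the same for the moment, N m; "opening": finger opening in m; "gripper_force": force on a finger pad.
Only numpy, scipy, OpenCV 4.12 (cv2) and the standard library are available. Lean on these libraries where they do the work, as an engineer would, in place of code of your own. Each camera call takes 0.05 s, during which the arm holds its last target. There are 200 camera calls.

## Working session

There is one attempt and no reset: what is moved stays moved. The work goes in short steps, Python scripts to look and compute and a shell command to move; the robot and the scene stay as the last step left them, time stands still between calls to the robot, and variables do not carry over. Pictures are saved under pics/ and viewed, at most 10 in all, crops included, and the job is handed in when it is done.

```bash
ls; mkdir -p pics
python3 - <<'E'
from plant import robot, read_camera
import cv2,numpy as np
for n in("top","side"):
    c=read_camera(n);cv2.imwrite(f"pics/{n}0.png",c["image"]);print(n,c["K"].round(1).tolist(),c["extrinsics"].round(4).tolist())
s=robot.read_state();print({k:np.round(v,4).tolist() for k,v in s.items()})
E
```

```text
pics
top [[432.8, 0.0, 321.3], [0.0, 432.8, 200.9], [0.0, 0.0, 1.0]] [[-0.0884, -0.9961, -0.0009, 0.0365], [-0.9754, 0.0867, -0.2025, 0.5365], [0.2018, -0.017, -0.9793, 1.1724], [0.0, 0.0, 0.0, 1.0]]
side [[444.1, 0.0, 320.5], [0.0, 444.1, 193.1], [0.0, 0.0, 1.0]] [[0.8607, -0.509, 0.01, -0.4579], [-0.2532, -0.445, -0.859, 0.2086], [0.4416, 0.7368, -0.5119, 0.9662], [0.0, 0.0, 0.0, 1.0]]
{'t': 0.1, 'q': [1.0516, 0.1311, 1.4891, -0.0, 1.523, -0.0854], 'dq': [0.001, -0.0003, -0.0024, 0.0009, -0.0007, -0.0004], 'joint_torque': [0.0009, -56.1335, -49.3104, 0.0772, 0.0288, -0.0001], 'tool_pos': [0.2519, 0.544, 0.2177], 'orientation': [-0.6759, -3.0675, 0.0025], 'force': [-0.7007, -0.9116, 0.9481], 'wrist_torque': [-0.037, -0.0253, -0.0156], 'gripper_force': 0.0, 'opening': 0.0932}
```

View pics/top0.png

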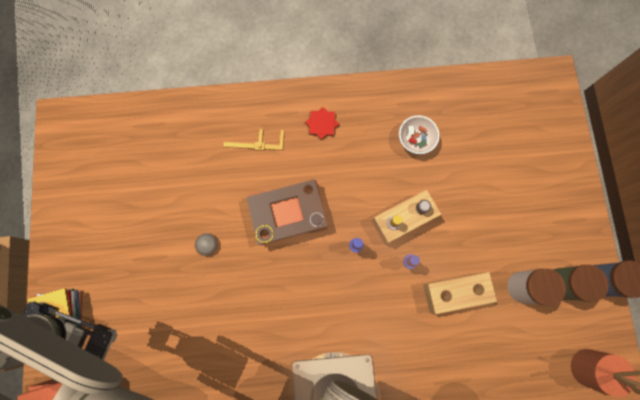

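View pics/side0.png

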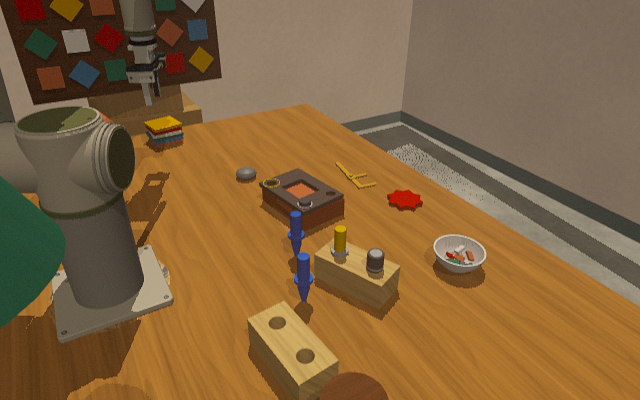

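The top picture shows the yellow ring at about (264,234), the bolt hole at (308,188), the fitted bolt at (316,219), the drift at (397,220) and the bolt at (424,206). The far rack is the one holding both parts. The blue pins and the empty near rack are decoys. Next, enlarged crops.

```bash
cat > h.py <<'E'
import cv2,numpy as np
from plant import robot, read_camera
def cams(): return {n:read_camera(n) for n in("top","side")}
def ray(c,uv):
    E=c["extrinsics"];R,t=E[:3,:3],E[:3,3]
    return -R.T@t, R.T@np.linalg.inv(c["K"])@np.array([uv[0],uv[1],1.])
def plane(c,uv,z):
    o,d=ray(c,uv);return o+d*(z-o[2])/d[2]
def proj(c,p):
    E=c["extrinsics"];q=c["K"]@(E[:3,:3]@np.asarray(p,float)+E[:3,3]);return q[:2]/q[2]
def tri(ca,a,cb,b):
    (o1,d1),(o2,d2)=ray(ca,a),ray(cb,b);s=np.linalg.lstsq(np.c_[d1,-d2],o2-o1,rcond=None)[0]
    p,q=o1+s[0]*d1,o2+s[1]*d2;return (p+q)/2,np.linalg.norm(p-q)
def crop(c,x0,y0,w,h,k): return cv2.resize(c["image"][y0:y0+h,x0:x0+w],None,fx=k,fy=k,interpolation=cv2.INTER_CUBIC)
E
python3 - <<'E'
from h import *
C=cams()
a=crop(C["top"],240,170,210,80,3.8);b=crop(C["side"],240,165,165,65,4.8)
cv2.imwrite("pics/c1.png",np.vstack([a[:,:790],b[:,:790]])[:600])
E
```

```text
(no output)
```

View pics/c1.png

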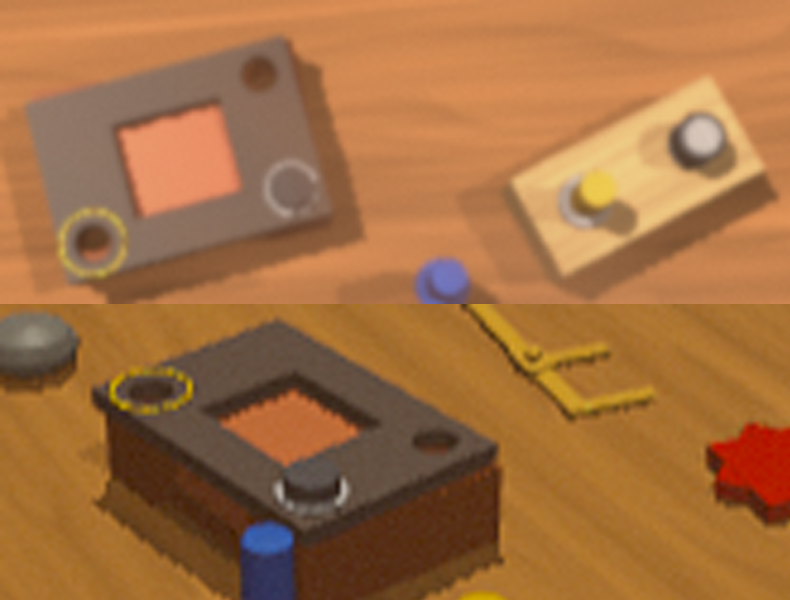

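The crop shows the ring, the white washer ring at the hinge and the dark bolt hole clearly. The frame has swung towards -x at the ring, because bed is visible at the lower part of the hole. Next I measure the pieces.

```bash
cat >> h.py <<'E'
def comps(m,off,mn):
    n,l,s,c=cv2.connectedComponentsWithStats(m.astype(np.uint8));return [(int(s[i,4]),(c[i]+off).round(1).tolist(),(s[i,:4]+np.r_[off,0,0]).tolist()) for i in range(1,n) if s[i,4]>=mn]
def hsv(c,x0,y0,w,h): return cv2.cvtColor(c["image"],cv2.COLOR_BGR2HSV)[y0:y0+h,x0:x0+w].astype(int)
E
python3 - <<'E'
from h import *
C=cams();T,S=C["top"],C["side"]
def yel(c,b,s=120):
    H=hsv(c,*b);return (abs(H[...,0]-27)<5)&(H[...,1]>s)&(H[...,2]>90)
def ell(m,b):
    p=np.argwhere(m)[:,::-1].astype(np.float32)+np.array(b[:2],np.float32)
    return cv2.fitEllipse(p) 
bt,bs=(250,220,30,28),(255,172,30,24)
et,es=ell(yel(T,bt),bt),ell(yel(S,bs),bs);print("ring",et,es)
print(plane(T,et[0],.062),plane(S,es[0],.062),tri(T,et[0],S,es[0]))
def white(c,b,v):
    H=hsv(c,*b);return (H[...,1]<60)&(H[...,2]>v)
for nm,c,b in(("T",T,(302,205,30,28)),("S",S,(292,194,26,20))):
    m=white(c,b,130);print(nm,"washer",m.sum(),ell(m,b), plane(c,ell(m,b)[0],.062))
for nm,c,b in(("T",T,(300,180,16,16)),("S",S,(322,186,20,16))):
    g=cv2.cvtColor(c["image"],cv2.COLOR_BGR2GRAY)[b[1]:b[1]+b[3],b[0]:b[0]+b[2]].astype(int);
    print(nm);print("\n".join(" ".join(f"{v:3d}" for v in r) for r in g))
for nm,c,b in(("T",T,(385,205,30,30)),("S",S,(328,220,30,34))):
    print(nm,"handle",comps(yel(c,b,150),b[:2],8))
E
```

```text
ring ((264.345458984375, 233.9913787841797), (15.016514778137207, 17.477130889892578), 51.62451171875) ((270.9219055175781, 182.55233764648438), (8.263350486755371, 16.298995971679688), 86.273681640625)
[0.45684994 0.15483899 0.062     ] [0.45992079 0.15392866 0.062     ] (array([0.45835354, 0.15429544, 0.06198144]), np.float64(0.0031818721981787612))
T washer 32 ((315.33197021484375, 219.1544189453125), (10.37870979309082, 12.814299583435059), 2.6618945598602295) [0.48586056 0.01030629 0.062     ]
S washer 18 ((304.43511962890625, 202.99203491210938), (9.312644004821777, 14.235980033874512), 89.89733123779297) [0.48965496 0.01220673 0.062     ]
T
144 145 144 143 141 140 138 134 134 128 125 121 118 115 117 119
143 141 140 138 135 130 127 124 121 118 114 114 112 112 107 102
133 132 130 124 121 118 115 114 115 112 111 113 113 112 108 101
122 120 118 116 114 114 113 110 110 109 110 112 112 110 108 104
116 116 114 114 114 109 102  98  99 101 104 109 112 112 109 106
115 115 115 113 108  97  90  83  80  83  91 101 109 111 112 106
116 115 114 110  98  87  80  75  75  75  78  90 102 110 110 
[... 1262 characters left out ...]
 51  45  52  75  85  84  84  86  85  78
 84  84  84  86  75  69  63  64  67  63  61  71  74  87  86  86  78  77  75  60
 82  85  86  86  85  85  83  78  77  79  79  85  88  87  79  81  61  59  53  52
 84  81  82  86  85  87  84  84  86  85  87  88  77  72  63  59  51  53  53  50
 86  82  84  83  86  82  84  89  85  87  77  71  57  51  54  52  48  51  53  54
 84  86  86  85  85  86  88  88  79  77  60  45  51  51  50  51  57  51  55  67
 85  86  85  87  84  78  79  76  59  45  46  52  50  52  55  54  56  66  54  68
 86  85  87  78  80  58  59  46  51  51  52  53  55  52  56  60  57  74  56  56
T handle [(46, [397.2, 219.0], [394, 216, 8, 7])]
S handle [(70, [340.1, 228.5], [335, 225, 11, 8])]
```

Run:
```python
from h import *
C=cams();T,S=C["top"],C["side"]
f=lambda p:(p[0]*1000).round(1).tolist() if isinstance(p,tuple) else (p*1000).round(1).tolist()
print("bolthole",f(plane(T,(307.8,189),.062)),f(plane(S,(330.7,193.2),.062)))
# handle top: hi-V yellow
for nm,c,b in(("T",T,(385,205,30,30)),("S",S,(328,220,30,40))):
    H=hsv(c,*b);m=(abs(H[...,0]-27)<6)&(H[...,1]>150)
    print(nm,comps(m&(H[...,2]>60),b[:2],8), [ (t,comps(m&(H[...,2]>t),b[:2],8)) for t in (170,200,220)])
for nm,c,b in(("T",T,(412,195,25,25)),("S",S,(362,243,28,32))):
    g=cv2.cvtColor(c["image"],cv2.COLOR_BGR2GRAY)[b[1]:b[1]+b[3],b[0]:b[0]+b[2]].astype(int);H=hsv(c,*b)
    print(nm,"bolt",[(t,comps((H[...,1]<70)&(H[...,2]>t),b[:2],8)) for t in(120,150)],"dark",comps((H[...,1]<110)&(H[...,2]<110),b[:2],8))
# rack outline top: pale wood vs bench
b=(368,185,80,62);H=hsv(T,*b);
m=((H[...,0]>14)&(H[...,2]>130)).astype(np.uint8);m=cv2.morphologyEx(m,cv2.MORPH_CLOSE,np.ones((5,5)))
cs=max(cv2.findContours(m,0,2)[0],key=cv2.contourArea);r=cv2.minAreaRect(cs);bx=cv2.boxPoints(r)+b[:2]
print("rack",r,[f(plane(T,p,.064))[:2] for p in bx])
b=(395,180,400,0)
for p in((357,245),(412,262)):print("blue",f(plane(T,p,.12)))
for p in((420,135),): print("bowl",f(plane(T,p,.045)))
```

```text
bolthole [574.0, 24.2, 62.0] [575.6, 20.8, 62.0]
T [(54, [397.2, 219.1], [393, 215, 9, 9])] [(170, [(54, [397.2, 219.1], [393, 215, 9, 9])]), (200, [(54, [397.2, 219.1], [393, 215, 9, 9])]), (220, [(54, [397.2, 219.1], [393, 215, 9, 9])])]
S [(222, [340.2, 236.9], [335, 225, 11, 27])] [(170, [(63, [340.1, 228.1], [335, 225, 11, 7])]), (200, [(44, [340.1, 228.0], [335, 226, 11, 5])]), (220, [])]
T bolt [(120, [(98, [424.2, 205.3], [419, 200, 11, 11])]), (150, [(84, [424.5, 205.1], [420, 200, 10, 11])])] dark [(29, [419.6, 209.4], [417, 204, 9, 10])]
S bolt [(120, [(85, [375.6, 252.6], [370, 249, 12, 9])]), (150, [(72, [375.6, 252.7], [370, 249, 12, 8])])] dark [(170, [375.5, 263.2], [366, 251, 18, 22])]
rack ((38.40129852294922, 31.262475967407227), (30.273521423339844, 62.689476013183594), 62.241458892822266) [[476.4, -146.6], [545.7, -312.4], [465.9, -341.1], [398.6, -177.0]]
blue [398.2, -92.9, 120.0]
blue [341.5, -231.0, 120.0]
bowl [711.8, -318.9, 45.0]
```

Run:
```python
from h import *
C=cams();T,S=C["top"],C["side"]
for n,a,b,z in(("drift",(397.2,219.1),(340.1,228.3),.128),("bolt",(424.4,205.2),(375.6,252.7),.104)):
    p,e=tri(T,a,S,b);print(n,plane(T,a,z)*1e3,plane(S,b,z)*1e3,p*1e3,e*1e3)
# frame outline in top: dark grey vs the bench, bed bottom corners in side
b=(240,172,95,80);H=hsv(T,*b);m=((H[...,1]<100)).astype(np.uint8)
m=cv2.morphologyEx(m,cv2.MORPH_CLOSE,np.ones((7,7)));cs=max(cv2.findContours(m,0,2)[0],key=cv2.contourArea);r=cv2.minAreaRect(cs)
print(r,[(plane(T,p+b[:2],.062)*1e3).round()[:2].tolist() for p in cv2.boxPoints(r)])
cv2.imwrite("pics/c2.png",crop(S,252,180,100,72,7.8))
```

```text
drift [ 456.05755321 -205.02624624  128.        ] [ 456.50553869 -207.37034528  128.        ] [ 456.89351027 -205.60889339  126.59846915] 1.3776304310159566
bolt [ 490.97444959 -287.83271646  104.        ] [ 492.1531318  -288.89012967  104.        ] [ 491.71665367 -288.32572137  103.56593442] 1.479811969557846
((46.12308120727539, 39.85799789428711), (48.37176513671875, 70.72846984863281), 75.42578887939453) [[565.0, 201.0], [600.0, 4.0], [463.0, -19.0], [430.0, 174.0]]
```

View pics/c2.png

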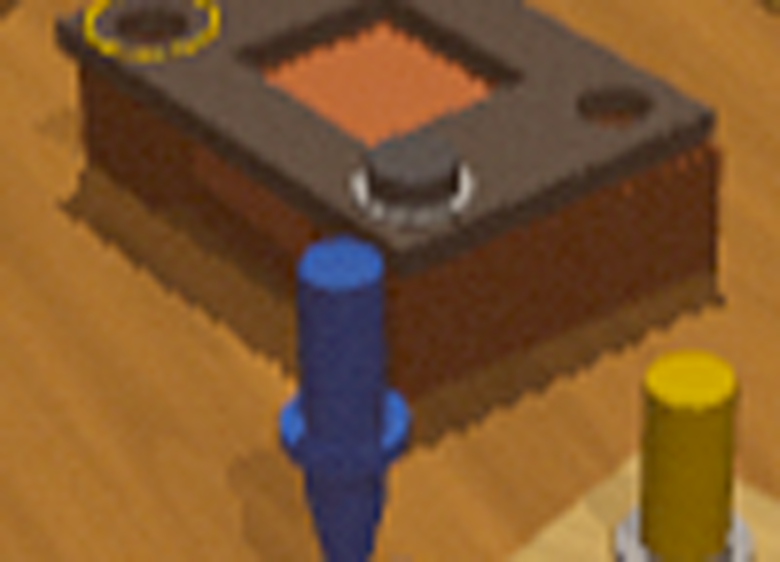

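The crop shows bed foot corners at about crop (717,293), (390,402) and (85,165). The near corner is just right of the blue pin.

Run:
```python
from h import *
S=read_camera("side")
P=[plane(S,(u/7.8+252-.43,v/7.8+180-.43),0)[:2]*1e3 for u,v in((717,293),(390,402),(85,165))]
print(np.round(P,1));a,n,c=P;print(np.linalg.norm(a-n),np.linalg.norm(c-n),np.degrees(np.arctan2(*(c-n)[::-1])),np.degrees(np.arctan2(*(a-n)[::-1]))+90)
```

```text
[[594.6 -17.6]
 [463.9 -18.1]
 [437.4 170.1]]
130.72740548795795 190.00488917864826 98.00941789162322 90.18966137505424
```

```bash
python3 -m inch '[41,-41,0,7,50,70,-80,0,14,50,90,-120,0,21,50,110,-160,0,28,50,130,-200,0,35,50,145,-240,0,42,50,155,-280,0,47,50,165,-320,0,47,50,175,-360,0,47,50,185,-400,0,47,50]' 25
```

```text
t: 1.38
tool_pos: [0.4241, 0.1925, 0.2189]
orientation: [-0.604, 3.082, 0.0]
force: [1.6, 0.4, -0.7]
opening: 0.0465
gripper_force: 0.0
```

```bash
python3 -m inch '[3,-40,0,0,50,6,-80,0,0,50,9,-120,0,0,50,12,-160,0,0,50,15,-200,0,0,50,18,-240,0,0,50,21,-280,0,0,50,25,-320,0,0,50,28,-360,0,0,50,32,-380,0,0,50]' && python3 -m inch '[0,0,0,0,50,0,0,0,0,50]'
```

```text
t: 2.22
tool_pos: [0.4554, -0.1899, 0.2188]
orientation: [-0.6, 3.084, -0.003]
force: [0.6, 0.5, -0.3]
opening: 0.0466
gripper_force: 0.0
t: 2.38
tool_pos: [0.4556, -0.1866, 0.2185]
orientation: [0.599, -3.084, -0.001]
force: [-0.4, 0.9, 0.5]
opening: 0.0461
gripper_force: 0.0
```

```bash
python3 -m inch '[1,-19,0,0,50,1,-19,-40,0,50,1,-19,-75,0,50,1,-19,-105,0,50,1,-19,-125,0,50,1,-19,-136,0,50,1,-19,-136,0,50,1,-19,-136,0,0,1,-19,-136,0,0,1,-19,-136,0,0]' 40 && python3 -m inch '[0,0,0,0,0,0,0,0,0,0,0,0,0,0,0]'
cat > v.py <<'E'
import sys
from h import *
C=cams();a=crop(C["top"],*map(int,sys.argv[2:6]),5);b=crop(C["side"],*map(int,sys.argv[6:10]),5)
h=max(a.shape[0],b.shape[0]);P=lambda i:cv2.copyMakeBorder(i,0,h-i.shape[0],0,0,0)
cv2.imwrite(f"pics/{sys.argv[1]}.png",np.hstack([P(a),P(b)]))
E
```

```text
t: 3.22
tool_pos: [0.4584, -0.2053, 0.0848]
orientation: [-0.603, 3.08, -0.004]
force: [-0.1, 0.0, 0.4]
opening: 0.0307
gripper_force: 0.0
t: 3.47
tool_pos: [0.4581, -0.2051, 0.0845]
orientation: [-0.603, 3.081, -0.002]
force: [-1.0, 2.8, 7.4]
opening: 0.0252
gripper_force: 40.0
```

```bash
python3 -m inch '[0,0,10,0,0,0,0,35,0,0,0,0,70,0,0,0,0,105,0,0,0,30,130,0,0,1,65,135,0,0,2,105,135,0,0,3,145,135,0,0,4,185,135,0,0,4,225,135,0,0]' && python3 -m inch '[0,35,0,0,0,0,70,0,0,0,0,100,0,0,0,0,120,0,0,0,0,134,-10,0,0,0,136,-25,0,0,0,136,-40,0,0,0,136,-50,0,0,0,136,-50,0,0,0,136,-50,0,0]' && python3 v.py c3 235 170 80 80 240 120 80 85
```

```text
t: 4.3
tool_pos: [0.4604, 0.0218, 0.2183]
orientation: [-0.602, 3.083, -0.0]
force: [0.9, -0.7, -3.2]
opening: 0.0254
gripper_force: 40.0
t: 5.13
tool_pos: [0.4604, 0.1559, 0.1674]
orientation: [0.602, -3.082, 0.0]
force: [0.6, 0.0, -3.7]
opening: 0.0254
gripper_force: 40.0
```

View pics/c3.png

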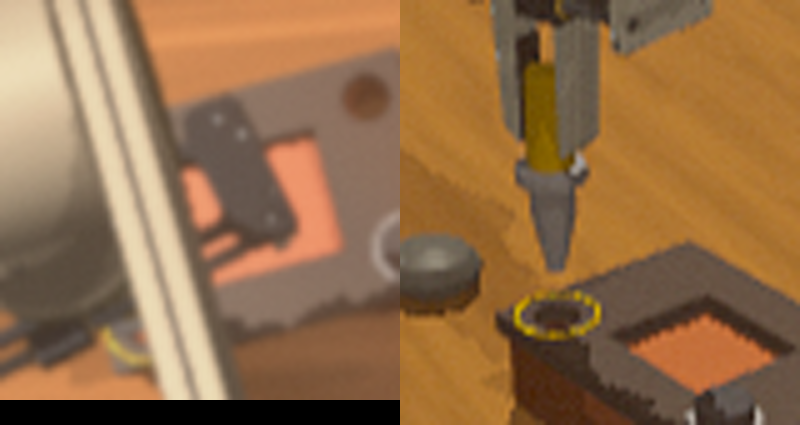

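Right half: drift hangs straight, with its tip at side pixel (271.0,173.6) above the ring. The top view is blocked by the arm. I compare tip and ring within the same camera.

Run:
```python
from h import *
S=read_camera("side")
b=(262,148,24,30)
g=cv2.cvtColor(S["image"],cv2.COLOR_BGR2GRAY)[160:200,258:290];print("\n".join(" ".join(f"{v:3d}" for v in r) for r in g))
print(plane(S,(270.6,173.2),.091)*1e3, proj(S,(.4604,.1559,.091)), proj(S,(.4604,.1559,.091+.0)))
```

```text
110 119 120 131 130 129 127 132  75  80  83  89  87  85  81  76  73 108 132 132 128 130 128 128 126 126 125 127 128 127 125 127
113 110 106 119 123 132 131 133  82  77  79  85  89  85  84  78  73  98 134 133 131 131 131 129 128 130 126 126 131 129 127 126
114 113 110 109 111 129 133 131  94  78  84  90  96  94  87  76  72 105 134 131 132 130 131 130 128 128 128 125 129 128 128 127
114 116 114 110 110 128 131 132 105  79  89  93  94  93  92  79  71 123 130 134 132 131 131 133 132 130 129 128 125 128 127 125
110 113 114 110 122 127 128 131 119  77  82  91  90  93  90  76  77 135 133 127 134 131 132 132 133 132 128 129 127 126 126 127
106 111 113 113 129 129 127 127 135  93  86  91  93  94  94  72  87 134 131 132 133 131 133 133 133 132 132 131 130 130 126 128
105 107 119 124 132 130 129 128 131 104  79  91  92  92  92  75  87 133 134 131 130 130 131 133 133 132 134 132 128 131 129 130
107 106 119 128 128 129 128 126 127 119  82  89  92  92  92  75 103 127 131 130 132 133 130 129 132 132 133 133 131 130 129 128
104 105 105 122 127 133 130 129 128 132  86  86  89  93  91  74 109 128 129 
[... 3416 characters left out ...]
 47  48  50  52  46  51  51  55  47  44  47  52  52  77  89  87  89  86  88  89  87  89  83
114 114 114 118  83  49  48  50  48  50  48  51  51  47  50  53  50  49  45  47  43  45  51  84  76  89  90  88  88  88  89  88
123 114 114 116  81  50  51  53  49  50  48  47  50  51  50  52  54  53  51  51  45  44  46  69  49  78  75  73  90  90  86  87
131 125 123 117  89  47  51  51  48  50  47  49  48  43  50  52  51  49  50  53  50  44  44  41  49  49  50  54  78  78  75  90
129 131 136 115 108  55  51  52  48  52  51  43  52  52  51  51  50  48  53  62  58  51  50  52  46  48  51  50  55  53  51  78
[461.02431272 155.17734544  91.        ] [270.28563326 173.14544954] [270.28563326 173.14544954]
```

```bash
python3 -m inch '[2,-1,-10,0,0,2,-1,-20,0,0,2,-1,-26,0,0,2,-1,-30,0,0,2,-1,-34,0,0,2,-1,-37,0,0,2,-1,-37,0,0]'
```

```text
t: 5.87
tool_pos: [0.4624, 0.1552, 0.1298]
orientation: [0.603, -3.082, 0.0]
force: [0.2, 0.4, -4.1]
opening: 0.0253
gripper_force: 40.0
```

```bash
python3 -m inch '[0,0,-3,0,0,0,0,-6,0,0,0,0,-8,0,0,0,0,-8,0,0]'; python3 -m inch '[0,0,-2,0,0,0,0,-4,0,0,0,0,-4,0,0]'
```

```text
t: 6.2
tool_pos: [0.4626, 0.1552, 0.1221]
orientation: [0.603, -3.082, 0.0]
force: [0.2, -0.7, -4.2]
opening: 0.0255
gripper_force: 40.0
t: 6.45
tool_pos: [0.4627, 0.1552, 0.1182]
orientation: [0.603, -3.083, 0.0]
force: [-0.6, -0.2, -3.9]
opening: 0.0255
gripper_force: 40.0
```

```bash
python3 -m inch '[1,0,-2,0,0,1.5,0,-4,0,0,2,0,-6,0,0,2,0,-6,0,0]'; python3 -m inch '[0.5,0,-2,0,0,1,0,-4,0,0,1.5,0,-6,0,0,1.5,0,-6,0,0]'
```

```text
t: 6.78
tool_pos: [0.4647, 0.1554, 0.1121]
orientation: [0.603, -3.082, -0.0]
force: [-0.1, 1.7, -3.2]
opening: 0.0255
gripper_force: 40.0
t: 7.12
tool_pos: [0.4666, 0.1559, 0.1065]
orientation: [-0.603, 3.083, 0.002]
force: [-0.1, 5.6, -2.7]
opening: 0.0256
gripper_force: 40.0
```

```bash
python3 -m inch '[0,1,0,0,0,0,1,-1,0,0,0,1,-2,0,0,0,1,-2,0,0]'; python3 -m inch '[0,0,-1,0,0,0,0,-3,0,0,0,0,-3,0,0]'
```

```text
t: 7.45
tool_pos: [0.4664, 0.1564, 0.1045]
orientation: [-0.603, 3.083, 0.0]
force: [-0.4, 4.5, -1.5]
opening: 0.0255
gripper_force: 40.0
t: 7.7
tool_pos: [0.4665, 0.1568, 0.1015]
orientation: [-0.603, 3.083, 0.002]
force: [0.8, 6.2, -2.9]
opening: 0.0252
gripper_force: 40.0
```

```bash
python3 -m inch '[0,1.5,0,0,0,0,1.5,-1,0,0,0,1.5,-2,0,0,0,1.5,-2,0,0]'; python3 -m inch '[0,0.5,-1,0,0,0,0.5,-3,0,0,0,0.5,-3,0,0]'
```

```text
t: 8.03
tool_pos: [0.4662, 0.1574, 0.0992]
orientation: [0.603, -3.083, 0.001]
force: [0.5, 0.2, -3.5]
opening: 0.0253
gripper_force: 40.0
t: 8.28
tool_pos: [0.4661, 0.158, 0.0961]
orientation: [0.603, -3.082, 0.0]
force: [-0.1, 0.9, -4.3]
opening: 0.0254
gripper_force: 40.0
```

```bash
python3 -m inch '[0,0,-1,0,0,0,0,-3,0,0,0,0,-5,0,0,0,0,-5,0,0]'; python3 -m inch '[0,0,-1,0,0,0,0,-3,0,0,0,0,-3,0,0]'
```

```text
t: 8.62
tool_pos: [0.4667, 0.1582, 0.0915]
orientation: [-0.603, 3.082, -0.0]
force: [3.0, -0.1, -4.2]
opening: 0.0255
gripper_force: 40.0
t: 8.87
tool_pos: [0.467, 0.1582, 0.0887]
orientation: [-0.603, 3.082, -0.0]
force: [3.5, -0.6, -4.0]
opening: 0.0253
gripper_force: 40.0
```

```bash
python3 -m inch '[1,0,-1,0,0,1,0,-3,0,0,1,0,-5,0,0,1,0,-6,0,0,1,0,-6,0,0]'; python3 -m inch '[0,0,-1,0,0,0,0,-2,0,0,0,0,-2,0,0]'
```

```text
t: 9.28
tool_pos: [0.4674, 0.1583, 0.0826]
orientation: [-0.603, 3.083, -0.0]
force: [1.4, 0.3, -2.2]
opening: 0.0255
gripper_force: 40.0
t: 9.53
tool_pos: [0.4685, 0.1585, 0.0825]
orientation: [-0.603, 3.081, -0.0]
force: [-1.4, -1.4, 11.0]
opening: 0.0252
gripper_force: 40.0
```

```bash
python3 -m inch '[0,0,0,0,70,0,0,0,0,70,0,0,0,0,70,0,0,0,0,70,0,0,20,0,70,0,0,60,0,70,0,0,100,0,70,0,-20,135,0,70,2,-55,135,0,70,4,-90,135,0,70]' && python3 -m inch '[2,-40,0,0,70,4,-80,0,0,70,6,-120,0,0,70,8,-160,0,0,70,10,-200,0,0,70,12,-240,0,0,70,14,-280,0,0,70,16,-320,0,0,70,18,-350,0,0,70,18,-356,0,0,70]' && python3 v.py c4 240 170 80 80 250 140 80 80
```

```text
t: 10.37
tool_pos: [0.473, 0.0682, 0.219]
orientation: [-0.607, 3.077, -0.001]
force: [1.2, 0.0, -0.8]
opening: 0.0653
gripper_force: 0.0
t: 11.2
tool_pos: [0.4885, -0.2922, 0.2149]
orientation: [0.597, -3.083, 0.001]
force: [0.5, 0.2, 0.3]
opening: 0.0652
gripper_force: 0.0
```

View pics/c4.png

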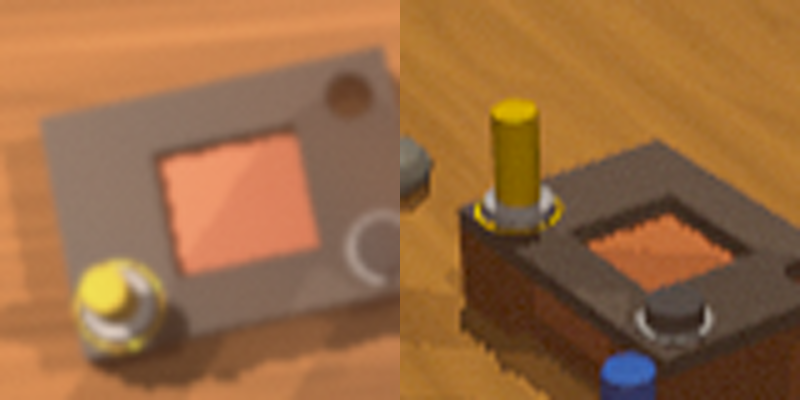

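The drift stands upright, collar down inside the yellow ring, and the frame is flush with the bed. Next I grip the bolt and measure the bolt hole.

```bash
python3 -m inch '[3,4,0,0,70,3,4,-40,0,70,3,4,-80,0,70,3,4,-110,0,70,3,4,-130,0,70,3,4,-142,0,70,3,4,-142,0,70,3,4,-142,0,0,3,4,-142,0,0,3,4,-142,0,0]' && python3 -m inch '[0,0,0,0,0,0,0,0,0,0,0,0,0,0,0]'
python3 - <<'E'
from h import *
C=cams()
for n,b,bg in(("top",(300,180,17,17),None),("side",None,None)):
    c=C[n]
    if b is None:
        u,v=proj(c,(.5755,.0175,.062)).round().astype(int);b=(u-8,v-6,17,12)
    g=cv2.cvtColor(c["image"],cv2.COLOR_BGR2GRAY)[b[1]:b[1]+b[3],b[0]:b[0]+b[2]]
    t=100 if n=="top" else 72
    for a in sorted(comps(g<t,b[:2],10))[::-1]: print(n,a,plane(c,a[1],.062)*1e3)
E
```

```text
t: 12.13
tool_pos: [0.4939, -0.2844, 0.0761]
orientation: [-0.603, 3.08, -0.004]
force: [0.4, -0.4, 0.9]
opening: 0.0494
gripper_force: 0.0
t: 12.38
tool_pos: [0.4934, -0.2847, 0.0753]
orientation: [-0.602, 3.081, -0.004]
force: [0.6, -1.8, 5.7]
opening: 0.0354
gripper_force: 40.0
top (72, [309.5, 188.4], [305, 184, 10, 10]) [575.30156187  19.22644801  62.        ]
side (37, [331.3, 193.8], [327, 192, 10, 5]) [575.32462734  17.26079032  62.        ]
side (10, [337.2, 198.5], [334, 197, 6, 3]) [576.13712505 -11.20482646  62.        ]
```

```bash
python3 -m inch '[0,0,10,0,0,0,0,35,0,0,0,0,70,0,0,0,0,100,0,0,8,30,105,0,0,18,67,105,0,0,28,104,105,0,0,38,141,105,0,0,48,178,105,0,0,58,215,105,0,0]' && python3 -m inch '[8,28,0,0,0,16,58,0,0,0,22,82,-10,0,0,25,94,-25,0,0,25,94,-40,0,0,25,94,-48,0,0,25,94,-48,0,0,25,94,-48,0,0]' && python3 v.py c5 270 150 80 80 290 130 80 80
```

```text
t: 13.32
tool_pos: [0.5496, -0.0668, 0.1782]
orientation: [0.602, -3.081, -0.001]
force: [1.6, -0.8, -3.8]
opening: 0.0356
gripper_force: 40.0
t: 13.98
tool_pos: [0.5745, 0.0248, 0.1301]
orientation: [0.602, -3.081, -0.001]
force: [0.2, -0.9, -3.8]
opening: 0.0352
gripper_force: 40.0
```

View pics/c5.png

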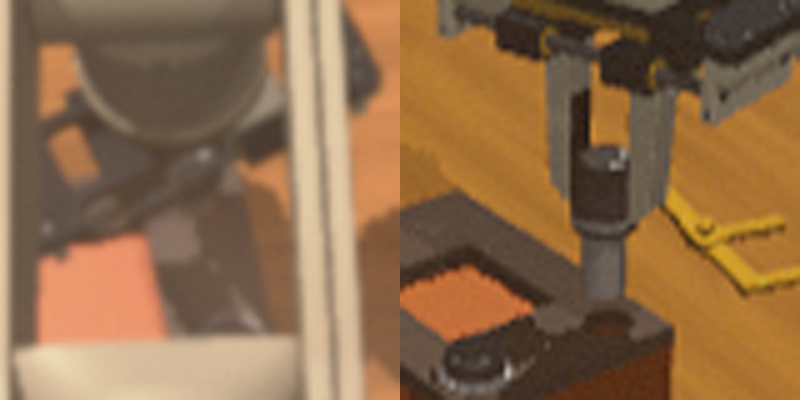

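Run:
```python
from h import *
S=read_camera("side")
g=cv2.cvtColor(S["image"],cv2.COLOR_BGR2GRAY)[178:202,320:344];print("\n".join(f"{178+i}: "+" ".join(f"{v:3d}" for v in r) for i,r in enumerate(g)))
for r in(186.5,187,187.5,188):print(plane(S,(330.2,r),.0788)*1e3)
print(proj(S,(.5745,.0248,.0788)),proj(S,(.5753,.01726,.062)))
```

```text
178: 129 128 126 124 124 123  94  75  75  79  79  79  75  81  76 102 136 130 131 131 130 127 130 127
179: 116 123 128 125 123 125  95  73  78  82  87  86  87  86  77 100 133 133 132 133 133 131 129 129
180:  82  99 116 130 127 126  96  74  78  81  92  90  89  88  74  99 132 131 132 132 133 132 130 131
181:  75  73  80 113 124 134  97  78  82  85  96  99  99  98  75  96 129 130 131 134 133 132 133 132
182:  80  76  74  75 103 119  90  78  82  89  94  97  98  98  73  94 127 127 127 131 133 133 132 132
183:  76  74  77  74  73  84  78  73  86  90  99  98  98  95  75  95 125 125 126 128 129 131 132 131
184:  79  76  76  76  77  77  68  80  89  94  98  99  98  97  74  90 125 125 125 124 126 132 134 135
185:  79  78  77  75  75  76  73  78  86  92  96  97  97  97  74  99 123 123 124 127 124 128 128 133
186:  78  76  75  80  76  75  75  79  86  89  98  96  99  94  69 107 122 123 123 124 128 127 125 129
187:  77  77  76  77  76  75  75  78  87  88  99  99  98  95  78 115 124 121 121 123 127 125 124 126
188:  76  79  76  78  77  73  75  77  84  92  99  98 102  90  83 120 127 123 121 120 122 1
[... 843 characters left out ...]
  53  55  54  52  55  52  53  53  53  53  52  79  82  75  63  62  50  51  55
198:  52  55  52  57  54  53  52  50  55  51  51  53  55  57  52  49  51  60  50  49  51  52  53  51
199:  49  53  54  54  54  53  58  59  56  52  53  54  52  54  54  54  53  49  53  52  50  52  53  52
200:  51  50  55  51  52  54  52  54  54  52  55  54  48  50  48  50  51  54  54  54  53  56  53  56
201:  53  54  48  52  53  52  53  55  55  54  48  48  53  54  50  52  53  47  56  58  55  56  56  53
[577.88668124  27.75912497  78.8       ]
[576.46601811  25.45587374  78.8       ]
[575.05084136  23.16151731  78.8       ]
[573.64111926  20.87600424  78.8       ]
[329.70731494 187.28586722] [331.29241527 193.80244173]
```

Run:
```python
from h import *
S=read_camera("side")
for r in(187.3,187.7): print((plane(S,(331.35,193.6),.062)-plane(S,(330.4,r),.0788))*1e3)
```

```text
[ -0.08730632  -5.72065206 -16.8       ]
[  1.04338431  -3.88910517 -16.8       ]
```

```bash
python3 -m inch '[0.5,-5.5,0,0,0,0.5,-5.5,-6,0,0,0.5,-5.5,-12,0,0,0.5,-5.5,-15,0,0,0.5,-5.5,-17,0,0,0.5,-5.5,-19,0,0,0.5,-5.5,-20,0,0,0.5,-5.5,-20,0,0]'
```

```text
t: 14.85
tool_pos: [0.5761, 0.02, 0.1107]
orientation: [-0.604, 3.083, 0.0]
force: [1.4, 0.7, -4.1]
opening: 0.0354
gripper_force: 40.0
```

```bash
python3 -m inch '[0,0,-1,0,0,0,0,-2,0,0,0,0,-4,0,0,0,0,-4,0,0]';python3 -m inch '[0,0,-2,0,0,0,0,-4,0,0,0,0,-6,0,0,0,0,-6,0,0]'
```

```text
t: 15.18
tool_pos: [0.5761, 0.0201, 0.1065]
orientation: [-0.603, 3.082, 0.001]
force: [2.2, 3.2, -5.4]
opening: 0.0353
gripper_force: 40.0
t: 15.52
tool_pos: [0.5761, 0.0202, 0.1003]
orientation: [-0.603, 3.083, 0.001]
force: [2.7, 4.0, -4.3]
opening: 0.0354
gripper_force: 40.0
```

```bash
python3 -m inch '[0.7,1,0,0,0,0.7,1,-2,0,0,0.7,1,-4,0,0,0.7,1,-6,0,0,0.7,1,-6,0,0]';python3 -m inch '[0,0,-2,0,0,0,0,-4,0,0,0,0,-6,0,0,0,0,-6,0,0]'
```

```text
t: 15.93
tool_pos: [0.5762, 0.0206, 0.0938]
orientation: [0.603, -3.082, -0.0]
force: [2.0, 2.1, -5.2]
opening: 0.036
gripper_force: 40.0
t: 16.27
tool_pos: [0.5763, 0.0207, 0.088]
orientation: [0.603, -3.082, -0.0]
force: [0.8, 1.1, -5.1]
opening: 0.0349
gripper_force: 40.0
```

```bash
python3 -m inch '[0,0,-3,0,0,0,0,-6,0,0,0,0,-9,0,0,0,0,-12,0,0,0,0,-14,0,0,0,0,-14,0,0]';python3 -m inch '[0,0,-1,0,0,0,0,-2,0,0,0,0,-2,0,0]'
```

```text
t: 16.77
tool_pos: [0.5763, 0.0207, 0.0739]
orientation: [0.603, -3.083, -0.0]
force: [1.5, 1.6, -5.2]
opening: 0.0355
gripper_force: 40.0
t: 17.02
tool_pos: [0.5767, 0.0207, 0.0736]
orientation: [-0.603, 3.083, -0.0]
force: [-3.0, 0.3, 3.8]
opening: 0.0354
gripper_force: 40.0
```

```bash
python3 -m inch '[0,0,0,0,60,0,0,0,0,60,0,0,0,0,60,0,0,15,0,60,0,0,45,0,60,-10,12,80,0,60,-32,40,85,0,55,-54,68,85,0,50,-76,96,85,0,50,-95,120,85,0,50]' && python3 -m inch '[-10,14,0,0,50,-13,18,0,0,50,-13,18,-20,0,50,-13,18,-50,0,50,-13,18,-68,0,50,-13,18,-76,0,50,-13,18,-76,0,50]' && python3 v.py c6 270 160 80 80 250 140 80 80
```

```text
t: 17.85
tool_pos: [0.4806, 0.142, 0.1582]
orientation: [-0.603, 3.082, 0.0]
force: [0.5, 1.2, 0.2]
opening: 0.0466
gripper_force: 0.0
t: 18.43
tool_pos: [0.4673, 0.1578, 0.0795]
orientation: [0.602, -3.079, 0.001]
force: [0.1, -0.1, -0.1]
opening: 0.0469
gripper_force: 0.0
```

View pics/c6.png

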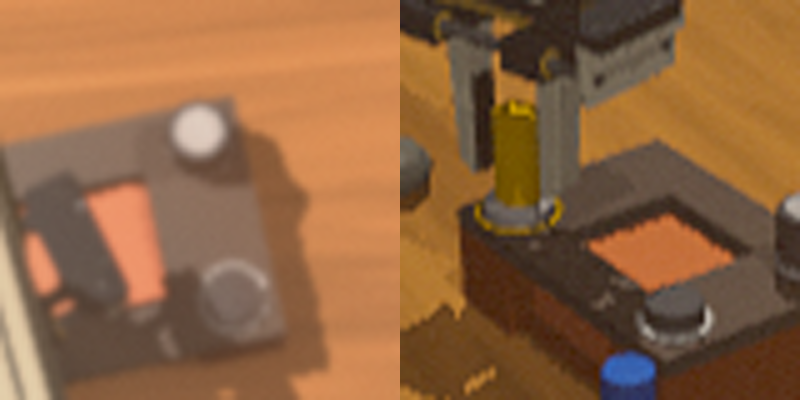

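The bolt is seated upright in its hole, and the fingers straddle the yellow handle. Grip and pull.

```bash
python3 -m inch '[0,0,0,0,0,0,0,0,0,0,0,0,0,0,0,0,0,0,0,0,0,0,0,0,0]' 40 && python3 -m inch '[0,0,4,0,0,0,0,10,0,0,0,0,18,0,0,0,0,28,0,0,0,0,40,0,0,0,0,54,0,0,0,0,70,0,0,0,0,90,0,0,0,0,115,0,0,0,0,135,0,0]' && python3 -m inch '[0,-35,0,0,0,0,-75,0,0,0,0,-115,0,0,0,-2,-155,0,0,0,-4,-195,0,0,0,-6,-235,0,0,0,-8,-275,0,0,0,-9,-315,0,0,0,-10,-345,0,0,0,-10,-355,0,0,0]' && python3 -m inch '[0,-4,0,0,0,0,-7,0,0,0,0,-7,0,0,0]'
```

```text
t: 18.95
tool_pos: [0.4693, 0.1588, 0.0826]
orientation: [-0.603, 3.081, -0.0]
force: [-0.9, -1.6, 4.5]
opening: 0.0256
gripper_force: 40.0
t: 19.78
tool_pos: [0.4685, 0.1589, 0.2194]
orientation: [-0.603, 3.082, 0.0]
force: [1.0, 0.6, -3.5]
opening: 0.0258
gripper_force: 40.0
t: 20.62
tool_pos: [0.4578, -0.2003, 0.2178]
orientation: [-0.598, 3.084, -0.003]
force: [-0.2, 0.8, -3.3]
opening: 0.0254
gripper_force: 40.0
t: 20.87
tool_pos: [0.4587, -0.2026, 0.217]
orientation: [-0.604, 3.083, 0.001]
force: [0.0, -0.4, -3.8]
opening: 0.0255
gripper_force: 40.0
```

```bash
python3 -m inch '[-0.5,-2.5,-10,0,0,-0.5,-2.5,-35,0,0,-0.5,-2.5,-60,0,0,-0.5,-2.5,-75,0,0,-0.5,-2.5,-85,0,0,-0.5,-2.5,-95,0,0,-0.5,-2.5,-103,0,0,-0.5,-2.5,-110,0,0,-0.5,-2.5,-115,0,0,-0.5,-2.5,-115,0,0]'; python3 -m inch '[0,0,-4,0,0,0,0,-8,0,0,0,0,-12,0,0,0,0,-15,0,0,0,0,-15,0,0]'; python3 -m inch '[0,0,-1,0,0,0,0,-2,0,0,0,0,-2,0,0]'
```

```text
t: 21.7
tool_pos: [0.4578, -0.2055, 0.1008]
orientation: [0.603, -3.082, -0.001]
force: [1.2, -0.5, -3.6]
opening: 0.0253
gripper_force: 40.0
t: 22.12
tool_pos: [0.4576, -0.2055, 0.0859]
orientation: [0.603, -3.082, -0.001]
force: [1.0, 0.1, -4.3]
opening: 0.0256
gripper_force: 40.0
t: 22.37
tool_pos: [0.4582, -0.2059, 0.0848]
orientation: [-0.603, 3.083, -0.0]
force: [-0.0, -0.9, -3.8]
opening: 0.0252
gripper_force: 40.0
```

```bash
python3 -m inch '[0,0,-1,0,0,0,0,-2,0,0,0,0,-2,0,0]'; python3 -m inch '[0,0,0,0,50,0,0,0,0,50,0,0,0,0,50,0,0,0,0,50,0,0,20,0,50,0,0,60,0,50,0,0,100,0,50,0,0,135,0,50,-20,0,160,0,50,-20,0,160,0,50]' && python3 -m inch '[0,-40,10,0,50,-10,-80,20,0,50,-20,-120,20,0,50,-30,-150,20,0,50,-30,-150,20,0,50]'
python3 - <<'E'
from h import *
C=cams();cv2.imwrite("pics/c7.png",np.vstack([crop(C["top"],210,100,250,160,1.9),crop(C["side"],210,140,290,170,1.6380)[:, :475]]))
E
```

```text
t: 22.62
tool_pos: [0.4585, -0.206, 0.0846]
orientation: [-0.603, 3.083, -0.001]
force: [-6.5, 3.5, 11.4]
opening: 0.0251
gripper_force: 40.0
t: 23.45
tool_pos: [0.4392, -0.2074, 0.2497]
orientation: [-0.602, 3.077, -0.011]
force: [0.1, -0.4, 0.6]
opening: 0.0463
gripper_force: 0.0
t: 23.87
tool_pos: [0.4261, -0.3381, 0.2607]
orientation: [0.528, -3.074, 0.027]
force: [0.3, 0.1, -0.9]
opening: 0.0465
gripper_force: 0.0
```

View pics/c7.png

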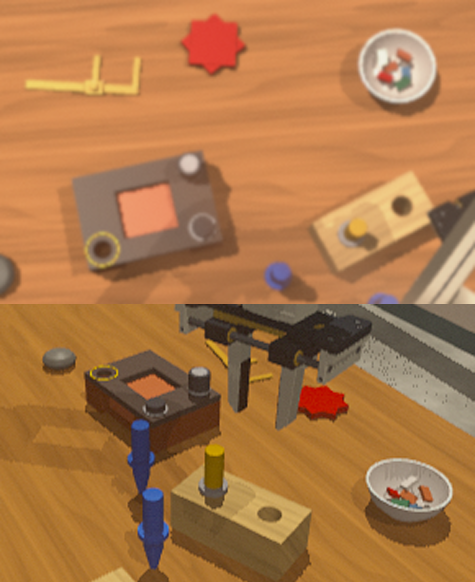

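The drift stands upright, collar on the rack. The bolt is home, the frame is in line, and the bystanders have not moved. Handing in.

```bash
python3 -m inch '[0,0,0,0,50,0,0,0,0,50,0,0,0,0,50]' && python3 -c "
from plant import job
print(job.close_job())"
```

```text
t: 24.22
tool_pos: [0.4271, -0.3343, 0.2619]
orientation: [0.537, -3.074, 0.026]
force: [0.4, -0.5, 0.1]
opening: 0.0468
gripper_force: 0.0
the job is handed in; nothing more can be done
None
```

I finished the job and handed it in at about 24 s: the frame is lined up, the bolt is fully home, the drift is back fully down in its rack hole, and the star, bowl, pebble and caliper are where they were.

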